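# Rotate the specimen blocks at the microtome loading station

### The arm

A 6-joint arm with a two-finger parallel gripper is mounted at the origin on the work surface. World frame = base frame: x ahead of the robot, y to its left, z up, the work surface at z = 0. Lengths are in mm, angles in rad, forces in N, time in s.
With the tool pointing down it reaches from about 400 to 825 mm from the base axis. Payload 7 kg.
Tool frame: the origin (TCP) lies midway between the tips of the shut fingers; the grasp point (between the pads) lies 19 mm behind it; z points along the fingers, y is the line along which they close (so a half turn about z gives the same grasp; the last joint's range is limited). The gripper opens to 88 mm and grips with 3 to 60 N. Pads are 19 mm wide; open, the fingers measure 130 mm over their backs; the gripper's body (78 mm by 193 mm) begins 47 mm behind the grasp point.
Start: joints at [1.476, 0.359, 0.012, 0, -1.224, -0.288], TCP at [252.132, 626.119, 226.561] pointing down, gripper open.
Joint ranges: [-3.07, 3.07], [-1.43, 2.12], [-1.02, 1.25], [-3.03, 1.67], [-3.05, -0], [-3.03, 3.03]. Speed limits (rad/s): [2.39, 2.39, 3.01, 3.14, 3.14, 3.14].

### API

Orientations are given as a unit quaternion [x, y, z, w].
In Python, from plant import move_ptp, line_to, move_joints, move_gripper, pause, solve_ik, camera, get_calibration, Unreachable, close_job, find_in, masks_of, current_t, current_joint_pos, current_qvel, current_tau, current_tcp_pos, current_eef_rot, current_contact_force, current_moment, current_width, current_finger_force gives the robot as it stands. Calls block until the motion is done:
- move_ptp(position, orientation): joint-space move of the TCP to a pose.
- line_to(position, velocity=150, ori=None): straight line of the TCP; ori=None keeps the orientation; velocity is the mean speed in mm/s.
- move_joints(angles): joint-space move.
- move_gripper(opening, force=None): finger opening in mm; force is the grip in N (None keeps the last); returns when the fingers have stopped.
- pause(seconds).
- solve_ik(position, orientation): joint angles nearest the present ones, or None.
- camera(name): name is "scene" or "top"; returns the picture (384x512x3 uint8, red, green, blue); there is no depth.
- get_calibration(name): a dict with "fx", "fy", "cx", "cy" (pixels), "view" (4x4, takes a point from world to camera coordinates). Camera axes: x right, y up, looking along -z (the intrinsics and any distortion apply to the point x, -y, -z); pixel columns grow to the right and rows downward; lengths in mm; the calibration is good to about 2 mm. A picture is of the moment at which its call begins. get_calibration takes no time and is no camera call.
A pose or a line that the arm cannot do raises Unreachable and nothing moves.
- close_job(): hands the job in; it is judged then, once.
Trained networks look in the newest picture that a camera, given by its name, has taken for a name from the list of things; names that differ only in an ending like _2 or _b are one class to them, and where a whole thing is asked for, a point or a joint stands for the part that bears it (a point fixed in the world has none). Each returns a list of dicts, best first, with "conf" (0 to 1); they miss things now and then, are a little off and sometimes report something else, mostly with a low value. They report only what shows in the picture. A call takes as long as a camera call.
- find_in(camera, target): "point" ([column, row] in pixels, amid what is visible of it).
- masks_of(camera, target): "mask" (384x512 bool, what is visible of it) and "point" ([column, row] in pixels, amid what is visible of it).
Readings, each from a call of its own:
- current_t(): time.
- current_joint_pos(): joint angles.
- current_qvel(): joint speeds.
- current_tau(): joint torques, N m.
- current_tcp_pos(): TCP position.
- current_eef_rot(): TCP orientation.
- current_contact_force(): force on the tool from outside, world axes, zero at the start.
- current_moment(): the same for the moment, N m.
- current_width(): finger opening in mm.
- current_finger_force(): force on a finger pad.
Only numpy, scipy, OpenCV 4.12 (cv2) and the standard library are available. Lean on these libraries where they do the work, as an engineer would, in place of code of your own. Each camera call takes 0.05 s, during which the arm holds its last target. There are 200 camera calls.

### The job

The round specimen block in the loading station has been cut and the square one on the cold plate is next: raise the clear guard, exchange them so that the square block stands in the middle of the station's steel seat, and lower the guard fully closed again. The long block then moves from the round stand to the middle of the cold plate to chill, and the round block ends in the middle of the round stand, all upright; the bare grey mat is free for parking a block on the way. Leave the brown glass jar standing where it is.

Things in the scene. Friction and masses are not known exactly. Their poses are not given: they have to be found in the camera images.
- round_block: a loose specimen block: steel chuck with a cream wax block on top, 40 mm high in all, about 90 g. Round: chuck 52 mm diameter and 10 mm thick, then a wax cylinder 34 mm diameter from 10 to 40 mm height (grip there). It starts in the station, under the guard. Origin: centre of its underside, z up.
- square_block: a loose specimen block: steel chuck with a cream wax block on top, 40 mm high in all, about 90 g. Square: chuck 48 x 48 mm and 10 mm thick, then a wax block 32 x 32 mm from 10 to 40 mm height (grip there). It starts on the cold plate. Origin: centre of its underside, z up, x and y along its sides.
- long_block: a loose specimen block: steel chuck with a cream wax block on top, 40 mm high in all, about 90 g. Oblong: chuck 64 (x) x 36 (y) mm and 10 mm thick, then a wax block 48 (x) x 22 (y) mm from 10 to 40 mm height (grip there across y). It starts on the round stand. Origin: centre of its underside, z up.
- station: fixed loading station: white base 190 (x) x 180 (y) x 22 mm, on it a steel seat 66 x 66 mm, flat top 30 mm above the origin. Origin: on the bench under the middle of the seat; x points from the front (robot side) to the hinge, y left, z up. Hinge posts 14 mm wide, 92 mm high at x = 87, y = +-78 mm. Hinge axis of the guard: along y at x = 85, z = 90 mm.
- guard (a joint): angle of the clear guard (rad): 0 closed (level, 90 mm above the bench), grows as its front edge rises; stop at 1.95, past upright. Starts at 0 to 0.25. Stiff hinge: it stays at any angle, 1 to 4 N at the handle moves it. 136 mm wide; the top panel reaches 140 mm from the hinge, a front panel hangs 35 mm down at its front edge.
- guard_handle (a point): middle of the guard's handle, a round steel bar of 12 mm diameter along the station's y, 98 mm long, held at +-45 mm by two arms; 185 mm from the hinge axis and 45 mm in front of the guard's front panel. Pinched from above between its arms with the fingers before and behind it, it can turn in the fingers while it is led round its arc.
- cold_plate: fixed square aluminium plate, 90 x 90 mm, flat top 18 mm above the origin. Origin: centre of its underside, z up.
- round_stand: fixed round white disc, 94 mm diameter, flat top 12 mm above the origin. Origin: centre of its underside, z up.
- spare_mat: fixed oblong grey mat, 105 (x) x 76 (y) mm, bare at the start, flat top 6 mm above the origin. Origin: centre of its underside, z up.
- jar: loose closed jar of brown glass with a steel cap, 52 mm diameter, 68 mm high; to be left alone. Origin: centre of its underside, z up.

How it is judged (in metres and radians):
On the way, in this order (a step that is already met when the one before it is completed fails the run):
1. the guard is raised (past 1.0 rad) (value of joint guard above 1 rad), for 0.2 s.
2. the square block stands on the station's seat (horizontal distance between square_block and station below 0.015 m and z of square_block in the frame of station between 0.026 and 0.034 m and angle between square_block's own z axis and vertical below 0.1 rad), for 0.2 s.
At the end, for the whole second after the job is handed in: Square block on the station seat, long block on the cold plate, round block on the round stand: each upright (0.1 rad), within 15 mm of the middle of its place, resting on it (4 mm), released and still; guard closed (below 0.06 rad); jar undisturbed (all of step 2 and linear speed of each of square_block, long_block, round_block, jar below 0.02 m/s and angular speed of each of square_block, long_block, round_block below 0.2 rad/s and horizontal distance between long_block and cold_plate below 0.015 m and z of long_block in the frame of cold_plate between 0.014 and 0.022 m and angle between each of long_block, round_block's own z axis and vertical below 0.1 rad and horizontal distance between round_block and round_stand below 0.015 m and z of round_block in the frame of round_stand between 0.008 and 0.016 m and value of joint guard below 0.06 rad); the robot touches nothing.
It fails at once if the jar is shifted by more than 30 mm or tipped (distance of jar from where it was at the start of the episode above 0.03 m or angle between jar's own z axis and vertical above 0.35 rad).
It also fails if it takes over 144 s, if anything falls off the work surface, if the arm or the gripper's body presses on something with over 40 N, if the wrist force passes 120 N, or if a joint passes its speed limit or range.

## Working session

There is one attempt and no reset: what is moved stays moved. The work goes in short steps, each a Python script; the robot and the scene stay as the last script left them, time stands still between calls to the robot, and variables do not carry over. Pictures are saved under pics/ and viewed, at most 14 in all, crops included, and the job is handed in when it is done.

```bash
ls; mkdir -p pics; python3 - <<'E'
from plant import *
import cv2,numpy as np
for n in ("scene","top"):
    im=camera(n); cv2.imwrite(f"pics/{n}0.png",cv2.resize(im[:,:,::-1],(800,600)))
    c=get_calibration(n); print(n,{k:(np.round(v,3).tolist() if k=='view' else v) for k,v in c.items()})
    for t in ["round_block","square_block","long_block","station","guard","guard_handle","cold_plate","round_stand","spare_mat","jar"]:
        print(t,[(np.round(d["point"],1).tolist(),round(d["conf"],2)) for d in find_in(n,t)[:3]])
print(current_t(),current_eef_rot())
E
```

```text
pics
plant.py
scene {'fx': 366.08273870912353, 'fy': 366.08273870912353, 'cx': 254.37220520106064, 'cy': 186.5664759348423, 'view': [[0.441, 0.897, 0.017, -212.709], [-0.538, 0.249, 0.805, 209.31], [0.718, -0.364, 0.593, -1143.518], [0.0, 0.0, 0.0, 1.0]]}
round_block [([327.2, 188.1], 0.69)]
square_block [([166.9, 285.3], 0.61), ([339.0, 165.7], 0.4)]
long_block [([274.0, 265.3], 0.74)]
station [([340.2, 184.2], 0.66)]
guard [([338.3, 164.3], 0.78), ([166.3, 285.9], 0.7)]
guard_handle [([339.7, 165.6], 0.93)]
cold_plate [([176.7, 304.6], 0.88)]
round_stand [([271.3, 282.2], 0.97)]
spare_mat [([223.9, 210.6], 0.96), ([330.7, 189.2], 0.55), ([337.5, 167.3], 0.4)]
jar [([151.8, 221.6], 0.74)]
top {'fx': 489.00396327723433, 'fy': 489.00396327723433, 'cx': 259.83135996390115, 'cy': 192.80253568732957, 'view': [[-0.064, -0.998, 0.002, 4.675], [0.973, -0.062, 0.221, -532.573], [-0.22, 0.016, 0.975, -1010.914], [0.0, 0.0, 0.0, 1.0]]}
round_block []
square_block [([347.7, 153.1], 0.67), ([265.3, 152.1], 0.32)]
long_block [([261.0, 145.6], 0.63), ([346.7, 216.1], 0.34)]
station [([164.4, 209.4], 0.82), ([158.7, 202.8], 0.73)]
guard [([158.3, 201.8], 0.98)]
guard_handle [([157.9, 206.8], 0.89)]
cold_plate [([334.3, 154.5], 0.95)]
round_stand [([265.4, 153.9], 0.73)]
spare_mat [([275.6, 234.9], 0.96)]
jar [([345.4, 218.2], 0.98), ([274.5, 235.1], 0.69)]
1.1 [ 9.81739021e-01 -1.90232738e-01 -9.85632704e-06  1.30854421e-05]
```

View pics/scene0.png

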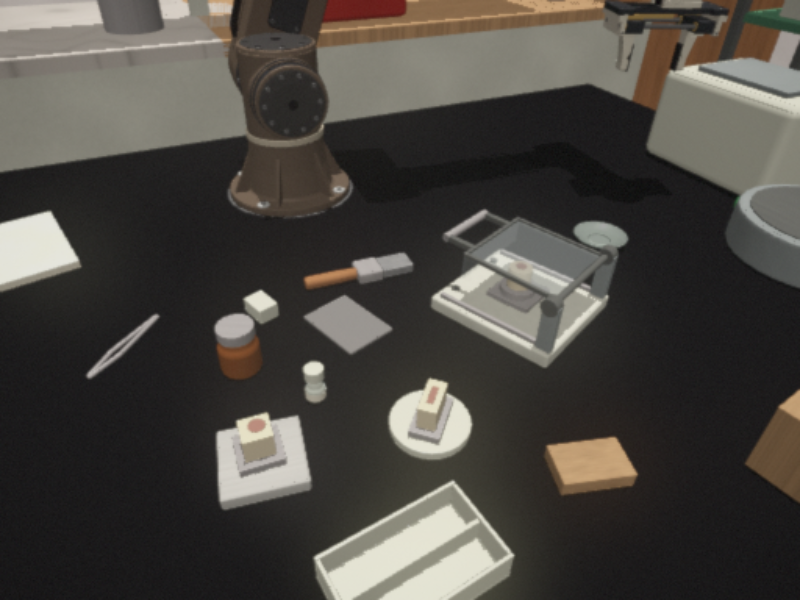

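View pics/top0.png

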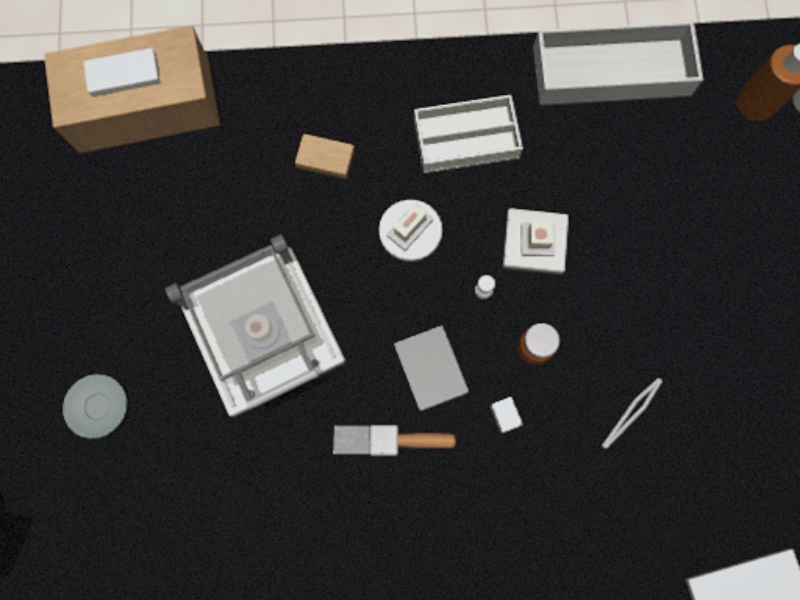

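Scene view: station with slightly raised guard at (520,290), long block on the round stand at (432,410), square block on the cold plate at (257,440), mat at (347,323), jar at (239,345). In the top view the hinge is at the upper-left and the handle at lower-right, near (280,370). Next I fit prism models to the masks in both cameras.

```bash
cat > vis.py <<'E'
import numpy as np,cv2
from plant import *
from scipy.optimize import minimize
def proj(n,P):
    c=get_calibration(n); V=np.array(c["view"]); p=np.asarray(P,float)@V[:3,:3].T+V[:3,3]
    return np.c_[c["cx"]+c["fx"]*p[:,0]/-p[:,2], c["cy"]+c["fy"]*-p[:,1]/-p[:,2]]
def unproj(n,px,z):
    c=get_calibration(n); V=np.array(c["view"]); R,t=V[:3,:3],V[:3,3]
    px=np.atleast_2d(px); d=np.c_[(px[:,0]-c["cx"])/c["fx"],-(px[:,1]-c["cy"])/c["fy"],-np.ones(len(px))]@R
    o=-R.T@t; return o+d*((z-o[2])/d[:,2])[:,None]
def box(lx,ly,z0,z1): return np.array([[sx*lx/2,sy*ly/2,z] for sx in(-1,1) for sy in(-1,1) for z in(z0,z1)])
def cyl(d,z0,z1):
    a=np.linspace(0,2*np.pi,48,endpoint=False); return np.array([[d/2*np.cos(t),d/2*np.sin(t),z] for t in a for z in(z0,z1)])
M={"round_block":[cyl(52,0,10),cyl(34,10,40)],"square_block":[box(48,48,0,10),box(32,32,10,40)],
"long_block":[box(64,36,0,10),box(48,22,10,40)],"cold_plate":[box(90,90,0,18)],"round_stand":[cyl(94,0,12)],
"spare_mat":[box(105,76,0,6)],"jar":[cyl(52,0,68)],
"station":[box(190,180,0,22)]+[box(14,14,22,92)+[87,s*78,0] for s in(-1,1)]}
def sil(n,parts,x,y,yaw,z):
    S=8; m=np.zeros((384,512),np.uint8); R=np.array([[np.cos(yaw),-np.sin(yaw),0],[np.sin(yaw),np.cos(yaw),0],[0,0,1]])
    for p in parts:
        q=proj(n,p@R.T+[x,y,z]).astype(np.float32)
        h=cv2.convexHull(q); f=np.zeros_like(m); cv2.fillConvexPoly(f,np.round(h*16).astype(np.int32),255,cv2.LINE_AA,4); m=np.maximum(m,f)
    return m/255.
def mask(n,t,near=None):
    r=masks_of(n,t)
    if near is not None: r=[d for d in r if np.hypot(*(np.array(d["point"])-near))<25]
    return r[0]["mask"] if r else None
def fit(t,masks,x0,z,free=None):
    """masks: {cam: bool mask}; x0=(x,y,yaw); free: {cam: bool mask of ignored pixels}"""
    def cost(v):
        c=0
        for n,m in masks.items():
            s=sil(n,M[t],v[0],v[1],v[2]/50,z); w=np.ones_like(s)
            if free and n in free: w=1.-free[n]
            c+=(np.abs(s-m)*w).sum()/m.sum()
        return c/len(masks)
    best=None
    for dy in (0,.4,.8,1.2,-.4,-.8):
        s0=np.array([x0[0],x0[1],(x0[2]+dy)*50]); 
        r=minimize(cost,s0,method="Nelder-Mead",options=dict(initial_simplex=s0+np.array([[0,0,0],[12,0,0],[0,12,0],[0,0,12.]]),xatol=.05,fatol=1e-4))
        if best is None or r.fun<best.fun: best=r
    return best.x[0],best.x[1],best.x[2]/50,best.fun
E
cat > m1.py <<'E'
from vis import *
import pickle
T=["round_block","square_block","long_block","station","guard","guard_handle","cold_plate","round_stand","spare_mat","jar"]
K={}
col=np.random.default_rng(1).integers(60,255,(len(T),3))
for n in ("scene","top"):
    im=camera(n); o=im.astype(float)
    for i,t in enumerate(T):
        r=masks_of(n,t); K[n,t]=[(d["mask"],d["point"],d["conf"]) for d in r]
        if r: cs,_=cv2.findContours(r[0]["mask"].astype(np.uint8),0,1); cv2.drawContours(o,cs,-1,col[i].tolist(),1); print(n,t,[(np.round(d["point"]).tolist(),round(d["conf"],2),int(d["mask"].sum())) for d in r])
    cv2.imwrite(f"pics/{n}1.png",cv2.resize(o[60:330,60:420].clip(0,255).astype(np.uint8)[:,:,::-1],(800,600),interpolation=0))
pickle.dump(K,open("K.pkl","wb"))
E
python3 m1.py
```

```text
scene round_block [([328.0, 186.0], 0.63, 166), ([341.0, 185.0], 0.46, 6942)]
scene square_block [([163.0, 286.0], 0.83, 998), ([172.0, 306.0], 0.6, 1829)]
scene long_block [([173.0, 306.0], 0.69, 1954), ([274.0, 265.0], 0.56, 733)]
scene station [([340.0, 184.0], 0.77, 6922)]
scene guard [([337.0, 166.0], 0.89, 3066), ([272.0, 280.0], 0.43, 1173)]
scene guard_handle [([328.0, 185.0], 0.74, 197), ([338.0, 165.0], 0.72, 2933)]
scene cold_plate [([177.0, 303.0], 0.61, 1939)]
scene round_stand [([271.0, 283.0], 0.94, 1144), ([223.0, 209.0], 0.36, 1133)]
scene spare_mat [([221.0, 209.0], 0.76, 1170)]
scene jar [([153.0, 223.0], 0.81, 1019), ([223.0, 209.0], 0.28, 1179)]
top round_block [([348.0, 153.0], 0.43, 476)]
top square_block [([267.0, 152.0], 0.71, 833), ([346.0, 155.0], 0.67, 463)]
top long_block [([262.0, 145.0], 0.59, 459)]
top station [([166.0, 209.0], 0.57, 7393)]
top guard [([161.0, 202.0], 0.86, 5027)]
top guard_handle [([159.0, 206.0], 0.8, 4815)]
top cold_plate [([334.0, 156.0], 0.79, 995)]
top round_stand [([266.0, 154.0], 0.57, 825)]
top spare_mat [([272.0, 234.0], 0.65, 1518)]
top jar [([346.0, 220.0], 0.69, 511)]
```

```bash
python3 - <<'E'
import cv2,numpy as np
a=cv2.imread("pics/scene1.png");b=cv2.imread("pics/top1.png")
cv2.imwrite("pics/m1.png",np.hstack([cv2.resize(a,(400,600))*1,cv2.resize(b,(400,600))]))
E
```

```text
(no output)
```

View pics/top1.png

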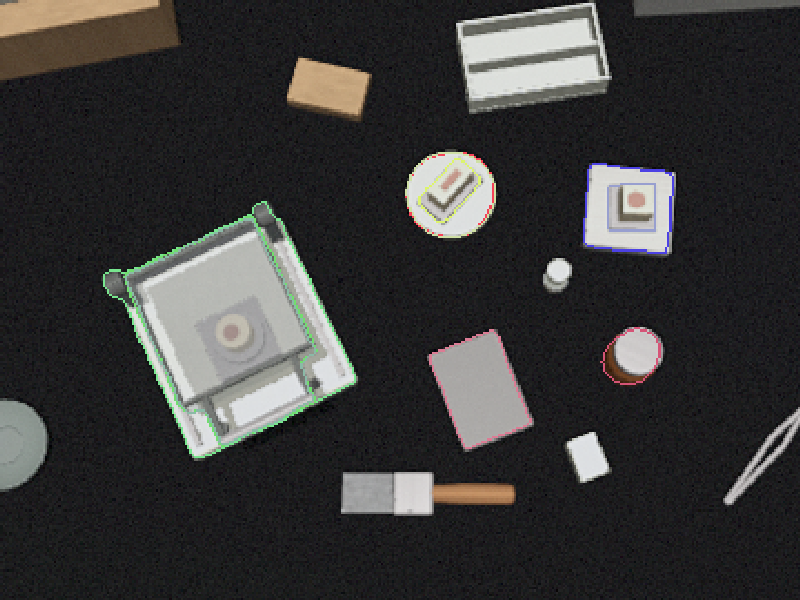

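Masks in the top view are tight on the station (green), stand, cold plate, blocks, mat and jar. Now fit poses.

```bash
cat > m2.py <<'E'
from vis import *
import pickle
K=pickle.load(open("K.pkl","rb"))
def pk(n,t,near):
    r=[a for a in K[n,t] if np.hypot(*(np.array(a[1])-near))<14]; return r[0][0] if r else None
P={}
def do(t,z,sc,tp,zref,yaw0=0,free=None,extra=None):
    ms={}
    for n,p in (("scene",sc),("top",tp)):
        if p is None: continue
        m=pk(n,t,p)
        if m is None: print("no",n,t); continue
        if extra and extra[n] is not None: m=m|extra[n]
        ms[n]=m
    x0=unproj("top",tp,zref)[0]
    out=[]
    for s in (ms,)+tuple({n:ms[n]} for n in ms):
        f=fit(t,s,(x0[0],x0[1],yaw0),z,free); out.append(f); print(t,list(s),np.round(f,3),flush=True)
    P[t]=out[0]
sq={"scene":pk("scene","square_block",(163,286)),"top":pk("top","square_block",(347,155))}
lo={"scene":pk("scene","long_block",(274,265)),"top":pk("top","long_block",(262,145))}
do("cold_plate",0,(177,303),(334,156),18,extra=None,free={n:sq[n] for n in sq})
do("round_stand",0,(271,283),(266,154),12,free=lo)
do("spare_mat",0,(221,209),(272,234),6)
do("jar",0,(153,223),(346,220),34)
do("square_block",18,(163,286),(347,154),45)
do("long_block",12,(274,265),(262,145),35)
g={n:K[n,"guard"][0][0] for n in("scene","top")}
do("station",0,(340,184),(166,209),15,yaw0=-.4,free=g)
pickle.dump(P,open("P.pkl","wb"))
x,y,w,_=P["station"]
S=lambda p:np.array([x+np.cos(w)*p[0]-np.sin(w)*p[1],y+np.sin(w)*p[0]+np.cos(w)*p[1],p[2]])
for n in ("scene","top"):
    im=camera(n).copy()
    for t,z in (("station",0),("cold_plate",0),("square_block",18),("long_block",12),("round_stand",0)):
        cs,_=cv2.findContours((sil(n,M[t],*P[t][:3],z)>.5).astype(np.uint8),0,1); cv2.drawContours(im,cs,-1,(255,0,0),1)
    for i,a in enumerate((0,.1,.2)):
        q=proj(n,[S((85-185*np.cos(a),s*45,90+185*np.sin(a))) for s in (-1,1)])
        cv2.line(im,*[tuple(int(k) for k in np.round(v)) for v in q],[(0,255,0),(255,255,0),(0,255,255)][i],1)
    cv2.imwrite(f"pics/{n}2.png",cv2.resize(im[100:330,60:400][:,:,::-1],(800,541),interpolation=0))
E
python3 m2.py
```

```text
cold_plate ['scene', 'top'] [ 6.23833e+02 -2.28769e+02 -1.74000e-01  1.64000e-01]
cold_plate ['scene'] [ 6.23422e+02 -2.29164e+02 -1.64000e-01  1.10000e-01]
cold_plate ['top'] [ 6.25160e+02 -2.27047e+02  1.36700e+00  2.07000e-01]Traceback (most recent call last):
  File "m2.py", line 23, in <module>
    do("round_stand",0,(271,283),(266,154),12,free=lo)
    ~~^^^^^^^^^^^^^^^^^^^^^^^^^^^^^^^^^^^^^^^^^^^^^^^^
  File "m2.py", line 18, in do
    f=fit(t,s,(x0[0],x0[1],yaw0),z,free); out.append(f); print(t,list(s),np.round(f,3),flush=True)
  File "vis.py", line 40, in fit
    r=minimize(cost,s0,method="Nelder-Mead",options=dict(initial_simplex=s0+np.array([[0,0,0],[12,0,0],[0,12,0],[0,0,12.]]),xatol=.05,fatol=1e-4))
    res = _minimize_neldermead(fun, x0, args, callback, bounds=bounds,
                               **options)
    fxc = func(xc)
    fx = function(np.copy(x), *(wrapper_args + args))
  File "vis.py", line 33, in cost
    s=sil(n,M[t],v[0],v[1],v[2]/50,z); w=np.ones_like(s)
  File "vis.py", line 21, in sil
    q=proj(n,p@R.T+[x,y,z]).astype(np.float32)
      ~~~~^^^^^^^^^^^^^^^^^
  File "vis.py", line 5, in proj
    c=get_calibration(n); V=np.array(c["view"]); p=np.asarray(P,float)@V[:3,:3].T+V[:3,3]
ValueError: time passes only in moves, steps and waits
```

```bash
sed -i 's/c=get_calibration(n);/c=CAL(n);/' vis.py; sed -i '/^from scipy/a from functools import cache\nCAL=cache(get_calibration)' vis.py; python3 m2.py
```

```text
cold_plate ['scene', 'top'] [ 6.23833e+02 -2.28769e+02 -1.74000e-01  1.64000e-01]
cold_plate ['scene'] [ 6.23422e+02 -2.29164e+02 -1.64000e-01  1.10000e-01]
cold_plate ['top'] [ 6.25160e+02 -2.27047e+02  1.36700e+00  2.07000e-01]
round_stand ['scene', 'top'] [ 6.53537e+02 -4.28580e+01 -4.10000e-01  1.50000e-01]
round_stand ['scene'] [ 6.53192e+02 -4.29230e+01  7.77000e-01  1.82000e-01]
round_stand ['top'] [ 6.54929e+02 -4.30480e+01 -6.16000e-01  1.14000e-01]
spare_mat ['scene', 'top'] [ 4.45955e+02 -5.96690e+01  3.19000e-01  1.02000e-01]
spare_mat ['scene'] [ 4.44976e+02 -5.98840e+01  3.21000e-01  9.80000e-02]
spare_mat ['top'] [ 4.46654e+02 -5.89260e+01  3.09000e-01  1.03000e-01]
jar ['scene', 'top'] [ 4.62918e+02 -2.12563e+02  3.97000e-01  2.36000e-01]
jar ['scene'] [ 4.62433e+02 -2.13368e+02  1.19100e+00  1.80000e-01]
jar ['top'] [ 4.62631e+02 -2.07745e+02  5.37000e-01  2.80000e-01]
square_block ['scene', 'top'] [ 6.21226e+02 -2.30568e+02 -1.70000e-02  1.37000e-01]
square_block ['scene'] [ 6.21201e+02 -2.31437e+02  1.51100e+00  1.14000e-01]
square_block ['top'] [ 6.21665e+02 -2.29428e+02 -1.30000e-02  1.40000e-01]
long_block ['scene', 'top'] [ 6.54407e+02 -4.18450e+01  2.36700e+00  1.41000e-01]
long_block ['scene'] [ 6.54765e+02 -4.24490e+01 -6.96000e-01  1.73000e-01]
long_block ['top'] [ 6.54268e+02 -4.17440e+01 -7.93000e-01  9.50000e-02]
station ['scene', 'top'] [5.12007e+02 1.82920e+02 4.13000e-01 5.50000e-02]
station ['scene'] [5.09875e+02 1.84666e+02 4.17000e-01 6.10000e-02]
station ['top'] [5.15565e+02 1.83738e+02 4.10000e-01 3.00000e-02]
```

View pics/scene2.png

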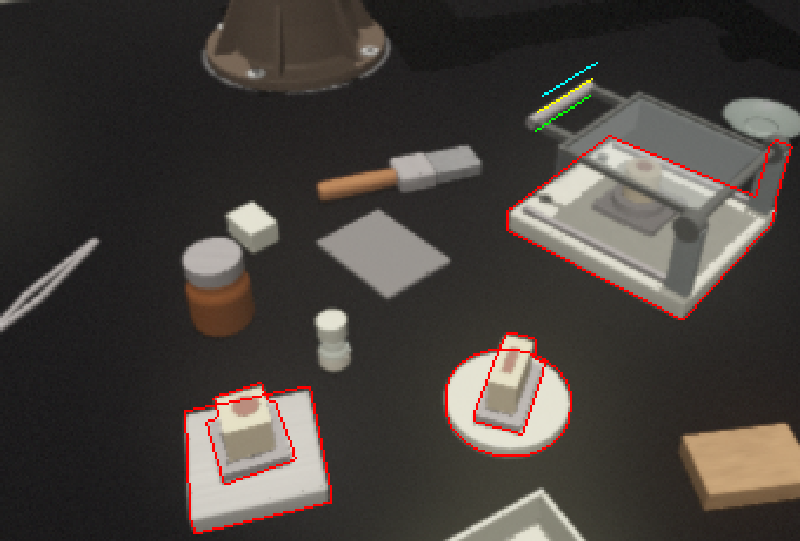

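View pics/top2.png

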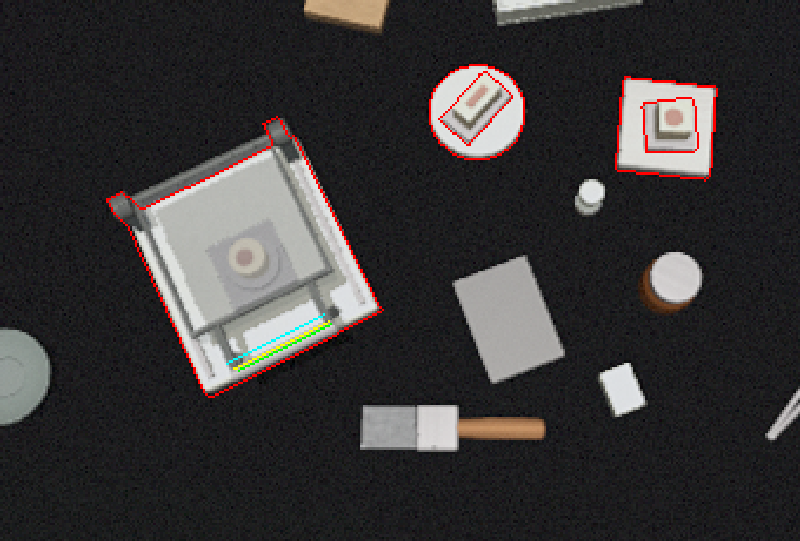

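Overlay shows the station, plate, stand and block outlines fit well (handle bar in scene around (564,105), near the 0.1 rad line). I'll zoom the handle to fix the guard angle and x offset.

```bash
python3 - <<'E'
from vis import *
im=camera("top"); a=cv2.resize(im[185:275,100:220],(480,360),interpolation=cv2.INTER_CUBIC)
im=camera("scene"); b=cv2.resize(im[125:205,275:340],(292,360),interpolation=cv2.INTER_CUBIC)
cv2.imwrite("pics/h.png",np.hstack([a,b])[:,:,::-1])
E
```

```text
(no output)
```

View pics/h.png

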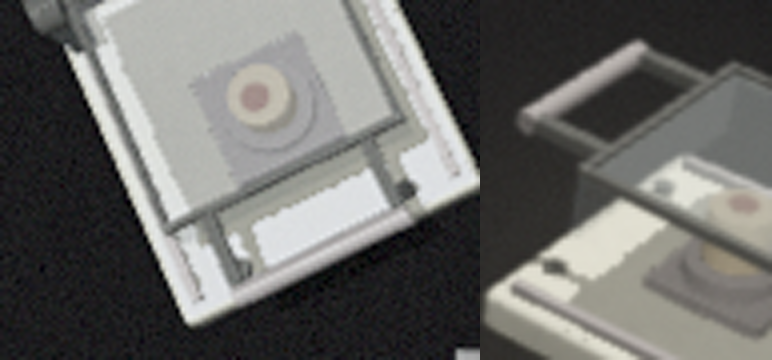

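Left: bar midpoint at ≈(325,255) in the crop → top px (181.2,248.8); right: bar ends (525,120),(642,48) → scene px (298.1,143.7); seat centre ≈(270,110) → top px (167.5,212.5). Triangulate.

```bash
python3 - <<'E'
from vis import *
from scipy.optimize import least_squares
f=lambda p:np.r_[(proj("top",[p])[0]-(181.2,248.8)),(proj("scene",[p])[0]-(298.1,143.7))]
r=least_squares(f,[420,150,100]); print("handle",r.x,r.fun)
for (X,Y) in ((512,183),(515.5,183.7),(509.9,184.7)):
    w=.412; d=r.x[:2]-(X,Y); print("in station", d[0]*np.cos(w)+d[1]*np.sin(w), -d[0]*np.sin(w)+d[1]*np.cos(w))
print("seat",unproj("top",(167.5,212.5),30))
for w in range(2):
  for z,p in ((70,(262/4+100,97/4+185)),): print("block top",unproj("top",p,z))
print(unproj("scene",(275+(740-480)/4.5,125+203/4.5),70))
q=[0.981739021,-0.190232738]
print("yaw of tool x", 2*np.arctan2(q[1],q[0]))
from scipy.spatial.transform import Rotation as R
print(R.from_quat(current_eef_rot()).as_matrix().round(3))
E
```

```text
handle [416.35222174 140.98805273  96.45243354] [-0.3997595  -0.19701204 -0.49077937  0.05779391]
in station -104.46752210273064 -0.19500051424937936
in station -107.9549582391416 0.5651239455958077
in station -103.22399909580436 -2.5936773435127805
seat [[506.64439502 178.36649154  30.        ]]
block top [[506.18242665 175.3922912   70.        ]]
block top [[506.18242665 175.3922912   70.        ]]
[[508.72952213 176.89979584  70.        ]]
yaw of tool x -0.3827984163383352
[[ 0.928 -0.374 -0.   ]
 [-0.374 -0.928 -0.   ]
 [ 0.     0.    -1.   ]]
```

```bash
cat > rob.py <<'E'
import numpy as np
from plant import *
from scipy.spatial.transform import Rotation as R
def ori(phi):
    """tool down, fingers closing along world angle phi"""
    y=np.array([np.cos(phi),np.sin(phi),0]); z=np.array([0,0,-1.]); return R.from_matrix(np.c_[np.cross(y,z),y,z]).as_quat()
def best(pos,phi):
    c=[]
    for p in (phi,phi+np.pi):
        q=solve_ik(pos,ori(p))
        if q is not None: c.append((abs(q[5]),p,q))
    c.sort(key=lambda k:k[0]); return ori(c[0][1]),np.round(c[0][2],2)
W=.412; ux=np.array([np.cos(W),np.sin(W),0])
E
python3 - <<'E'
from rob import *
H=np.array([416.4,141,96.5])
o,q=best(H+[0,0,70],W); print(q)
for a in np.arange(0.04,1.9,.2):
    p=H+185*ux*(1-np.cos(a))+[0,0,185*np.sin(a)-6.5-17]; print(round(a,2),p.round(),np.round(solve_ik(p,o),2))
move_gripper(56)
move_ptp(H+[0,0,70],o); line_to(H+[0,0,-17],80)
print(current_t(),current_tcp_pos(),current_contact_force())
move_gripper(8,10); print(current_width(),current_finger_force(),current_contact_force(),current_tcp_pos())
E
```

```text
[ 0.78  0.01 -0.57  0.   -0.99 -0.37]
0.04 [417. 141.  80.] [ 0.78  0.13 -0.68  0.   -0.76 -0.37]
0.24 [421. 143. 117.] [ 0.77  0.08 -0.63  0.   -0.86 -0.36]
0.44 [433. 148. 152.] [ 0.76  0.06 -0.56  0.   -0.95 -0.35]
0.64 [450. 156. 183.] [ 0.75  0.06 -0.48  0.   -1.03 -0.34]
0.84 [473. 166. 211.] [ 0.73  0.08 -0.39  0.   -1.1  -0.32]
1.04 [500. 178. 233.] [ 0.71  0.12 -0.3   0.   -1.16 -0.3 ]
1.24 [531. 191. 248.] [ 0.69  0.16 -0.2   0.   -1.2  -0.28]
1.44 [564. 205. 256.] [ 0.67  0.22 -0.11  0.   -1.24 -0.26]
1.64 [598. 220. 258.] [ 0.66  0.28 -0.03  0.   -1.26 -0.25]
1.84 [631. 235. 251.] [ 0.65  0.34  0.04  0.   -1.27 -0.23]
6.2583 [416.67738977 141.24720446  79.90155258] [ 0.37533459 -0.15834683 -0.30495387]
11.093055148024476 10.04742756485939 [ 5.37249688 -0.25544512 -0.72871531] [417.82552557 141.76040264  79.98995079]
```

Bar pinched (11 mm), small side force. Lead it round the arc with force monitoring.

```bash
python3 - <<'E'
from rob import *
move_gripper(8,25)
p0=current_tcp_pos(); hz=0.04; dr=0.0
C=np.array(p0)+ux*185*np.cos(hz)-[0,0,185*np.sin(hz)]
print("w",current_width())
for a in np.arange(.12,1.83,.1):
    e=np.array([-ux[0]*np.cos(a),-ux[1]*np.cos(a),np.sin(a)])
    line_to(C+(185+dr)*e,90)
    F=np.array(current_contact_force()); Fr=F@e; Ft=F@(np.array([ux[0]*np.sin(a),ux[1]*np.sin(a),np.cos(a)]))
    print(round(a,2),F.round(1),"rad",Fr.round(1),"tan",Ft.round(1),round(current_width(),1),round(dr,1))
    if abs(Fr)>4: dr+=np.clip(Fr*.15,-2,2)
    if np.linalg.norm(F)>60 or current_width()<9.5: print("STOP"); break
print(current_t(),current_tcp_pos())
import cv2
cv2.imwrite("pics/up.png",cv2.resize(camera("scene")[:,:,::-1],(768,576)))
E
```

```text
w 11.103555112732915
0.12 [ 1.3 -1.2  0.2] rad -0.7 tan 0.3 10.9 0.0
0.22 [ 2.4 -1.1 -1.1] rad -1.9 tan -0.7 11.1 0.0
0.32 [ 2.4 -2.6 -0.7] rad -1.3 tan -0.3 10.9 0.0
0.42 [ 3.2 -3.5 -0.8] rad -1.7 tan -0.1 11.0 0.0
0.52 [ 1.5 -4.6  1. ] rad 0.9 tan 0.6 11.2 0.0
0.62 [-1.8 -6.5  2.7] rad 5.0 tan -0.3 10.8 0.0
0.72 [ 0.2 -6.6  1.8] rad 3.0 tan -0.3 10.9 0.7
0.82 [-3.1 -6.2  6.5] rad 8.3 tan 0.5 11.0 0.7
0.92 [ 0.9 -8.2  3.5] rad 4.3 tan 0.1 11.0 2.0
1.02 [ 1.2 -8.9  3.3] rad 4.1 tan -0.3 11.3 2.6
1.12 [ 3.6 -9.4  4.5] rad 4.2 tan 1.5 11.3 3.3
1.22 [  3.2 -10.    3.6] rad 3.8 tan 0.2 10.9 3.9
1.32 [ 4.4 -9.4  2.7] rad 2.5 tan 0.9 11.0 3.9
1.42 [ 3.5 -9.6  4. ] rad 4.0 tan 0.0 11.1 3.9
1.52 [  4.4 -10.2   2.2] rad 2.2 tan 0.1 10.9 4.5
1.62 [ 4.7 -9.4  1.4] rad 1.4 tan 0.5 11.2 4.5
1.72 [ 5.  -9.5  0.6] rad 0.7 tan 0.7 10.9 4.5
1.82 [ 4.7 -9.5  0.9] rad 1.0 tan 0.3 11.3 4.5
13.6833 [631.51997181 232.91114049 256.2894552 ]
```

View pics/up.png

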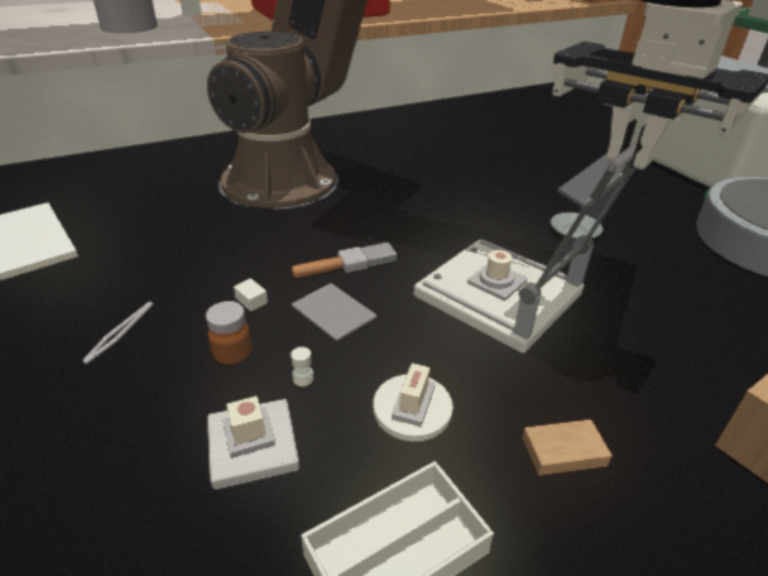

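The guard stands raised at (600,200) with the gripper still on the bar; seat with round block is free. Release, back off, and refit station, seat and round block.

```bash
cat > m3.py <<'E'
from vis import *
import pickle
P=pickle.load(open("P.pkl","rb"))
M["seat"]=[box(66,66,22,30)]
g={}; st={}; rb={}
for n in ("scene","top"):
    camera(n)
    st[n]=mask(n,"station"); g[n]=mask(n,"guard"); 
    c=proj(n,[[508,180,50]])[0]; rb[n]=mask(n,"round_block",c)
    print(n,[None if m is None else int(m.sum()) for m in (st[n],g[n],rb[n])])
rb={n:m for n,m in rb.items() if m is not None}; 
for s in (rb,)+tuple({n:rb[n]} for n in rb): 
    f=fit("round_block",s,(508,180,0),30); print("round",list(s),np.round(f,3)); P.setdefault("round_block",f)
for n in st:
    f=st[n].copy(); 
    for m in (g[n],rb.get(n)):
        if m is not None: f|=False
st={n:m for n,m in st.items()}; M["station"]=M["station"][:1]   # base only
free={}
for n in st:
    x=sil(n,[box(300,60,22,400)+[110,0,0],box(30,200,22,400)+[90,0,0]],508,180,.412,0)>.5
    free[n]=x|(g[n] if g[n] is not None else False)
for s in (st,)+tuple({n:st[n]} for n in st):
    f=fit("station",s,(508,180,.412),0,free); print("station",list(s),np.round(f,3)); P["st_"+"_".join(s)]=f
pickle.dump(P,open("P.pkl","wb"))
for n in ("scene","top"):
    im=camera(n).copy(); p=P["st_scene_top"]
    for t,q,z in (("station",p,0),("seat",p,0),("round_block",P["round_block"],30)):
        cs,_=cv2.findContours((sil(n,M[t],*q[:3],z)>.5).astype(np.uint8),0,1); cv2.drawContours(im,cs,-1,(255,0,0),1)
    im=im[90:270,80:400] if n=="top" else im[110:250,220:420]
    k=cv2.resize(im[:,:,::-1],(400,300),interpolation=0); out=k if n=="scene" else np.hstack([out,k])
cv2.imwrite("pics/st.png",out)
E
python3 - <<'E'
from rob import *
p=np.array(current_tcp_pos())
move_gripper(40); print(current_contact_force()); line_to(p+[0,0,70],120)
move_ptp([460,-60,260],best([460,-60,260],W)[0])
print(current_t(),np.round(current_joint_pos(),2))
E
python3 m3.py
```

```text
[ 0.64987514 -0.40337764  0.43690202]
16.4833 [ 0.3  -0.02 -0.38  0.   -1.21  0.12]
scene [6351, None, 471]
top [1844, 1124, None]
round ['scene'] [ 5.08468e+02  1.79657e+02 -6.29000e-01  1.15000e-01]
round ['scene'] [ 5.08468e+02  1.79657e+02 -6.29000e-01  1.15000e-01]
station ['scene', 'top'] [5.20506e+02 1.84216e+02 3.53000e-01 8.01000e-01]
station ['scene'] [5.11848e+02 1.90523e+02 1.97800e+00 1.00000e-02]
station ['top'] [6.82716e+02 2.65449e+02 4.00000e-01 4.84000e-01]
```

View pics/st.png

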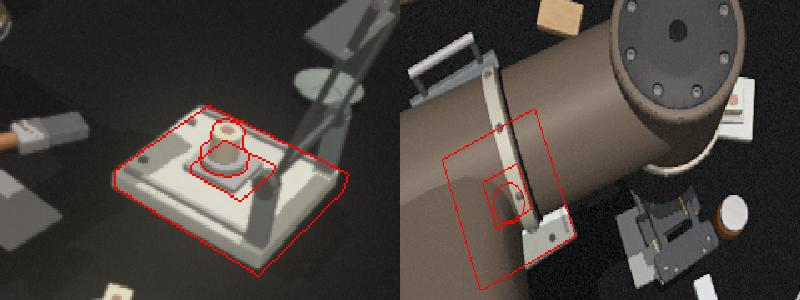

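The arm blocks the top camera (right half), so that station fit is void; swing the arm away and measure again.

```bash
python3 - <<'E'
from rob import *
q=np.array(current_joint_pos()); q[0]=-.95; move_joints(q); print(current_t(),current_tcp_pos())
import pickle; P=pickle.load(open("P.pkl","rb")); P.pop("round_block"); pickle.dump(P,open("P.pkl","wb"))
E
python3 m3.py
```

```text
18.9417 [  90.34785651 -455.14191983  259.95561584]
scene [6384, 2087, 406]
top [10193, 3832, 442]
round ['scene', 'top'] [5.09123e+02 1.79390e+02 2.75000e-01 2.07000e-01]
round ['scene'] [5.07786e+02 1.78926e+02 9.50000e-02 2.80000e-01]
round ['top'] [5.10219e+02 1.78798e+02 1.11500e+00 1.28000e-01]
station ['scene', 'top'] [5.16113e+02 1.86300e+02 3.92000e-01 2.20000e-02]
station ['scene'] [5.11036e+02 1.91222e+02 1.95700e+00 1.20000e-02]
station ['top'] [5.17177e+02 1.83969e+02 3.95000e-01 1.70000e-02]
```

View pics/st.png

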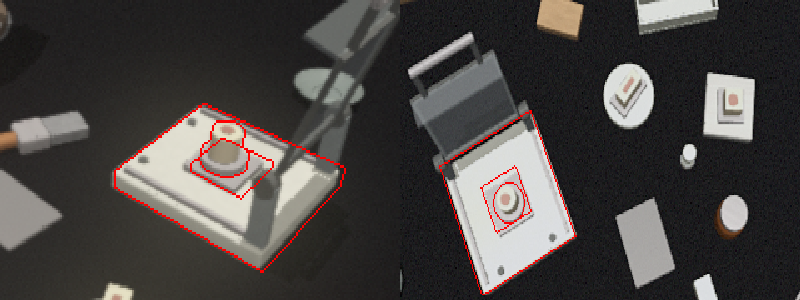

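The base fit slid back over the hidden rear (seat outline is off the real seat by a few mm). I'll check the seat itself in a zoom with candidate (509,180.5).

```bash
python3 - <<'E'
from vis import *
out=[]
for n in ("scene","top"):
    im=camera(n); c=proj(n,[[509,180.5,35]])[0].round().astype(int); s=8; x0,y0=c-25
    k=cv2.resize(im[y0:y0+50,x0:x0+50],(400,400),interpolation=cv2.INTER_CUBIC)
    w=.41; Rz=np.array([[np.cos(w),-np.sin(w)],[np.sin(w),np.cos(w)]])
    q=np.array([[33,33],[33,-33],[-33,-33],[-33,33]])@Rz.T+[509,180.5]
    p=(proj(n,np.c_[q,[30]*4])-[x0,y0]+.5)*8; cv2.polylines(k,[p.round().astype(np.int32)],True,(255,0,0),1); out.append(k)
cv2.imwrite("pics/seat.png",np.hstack(out)[:,:,::-1])
E
```

```text
(no output)
```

View pics/seat.png

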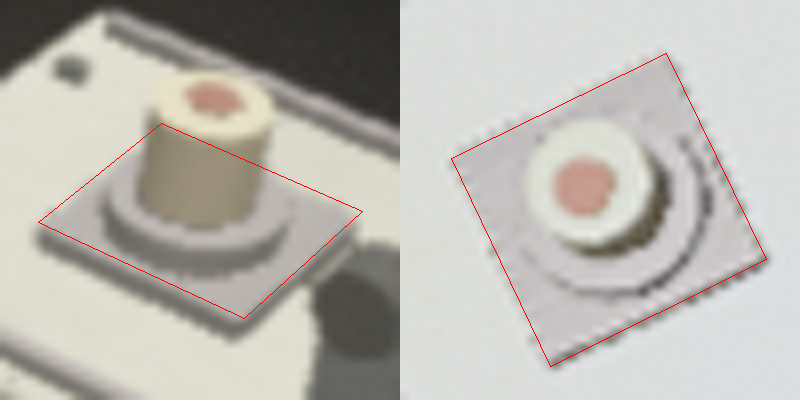

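The red candidate matches the seat edges in both views (≤1 mm): station = (509,180.5), yaw 0.41. Now move round → mat, square → seat.

```bash
cat >> rob.py <<'E'
ST=np.array([509,180.5]); SW=.41
def st(x,y,z): return np.array([ST[0]+x*np.cos(SW)-y*np.sin(SW),ST[1]+x*np.sin(SW)+y*np.cos(SW),z])
PL=dict(plate=(623.8,-228.8,18),stand=(653.8,-42.9,12),mat=(446,-59.5,6),seat=(509,180.5,30))
def pick(xy,zs,phi,w,via=None,hi=170):
    p=np.array([*xy,0.]); o,_=best(p+[0,0,hi],phi); move_gripper(64)
    if via is not None: move_ptp(via,o)
    move_ptp(p+[0,0,hi],o) if via is None else line_to(p+[0,0,hi],200,o)
    line_to(p+[0,0,zs+50],250); line_to(p+[0,0,zs+14],80); f=np.array(current_contact_force())
    move_gripper(w-8,30); print("grip",round(current_width(),1),"F before",f.round(1),"now",np.round(current_contact_force(),1))
    line_to(p+[0,0,zs+30],60); line_to(p+[0,0,hi],250); print("held",round(current_width(),1),round(current_finger_force(),1),"t",current_t())
def place(xy,zs,phi,via=None,hi=170):
    p=np.array([*xy,0.]); o,_=best(p+[0,0,hi],phi)
    if via is not None: move_ptp(via,o); line_to(p+[0,0,hi],200,o)
    else: move_ptp(p+[0,0,hi],o)
    line_to(p+[0,0,zs+30],200); line_to(p+[0,0,zs+14.6],30); print("down",np.round(current_contact_force(),1),current_tcp_pos().round(1) if hasattr(current_tcp_pos(),'round') else current_tcp_pos(),round(current_width(),1))
    move_gripper(64); line_to(p+[0,0,zs+45],120); line_to(p+[0,0,hi],250); print("t",current_t())
E
python3 - <<'E'
from rob import *
pick((509,179.6),30,SW+np.pi/2,34,via=st(-90,-60,200))
place(PL["mat"][:2],6,.319)
pick((621.4,-230.3),18,np.pi/2-.03,32)
place(PL["seat"][:2],30,SW+np.pi/2,via=st(-70,-40,190))
E
```

```text
grip 33.5 F before [-0.1  0.1 -0.3] now [-0.4  0.4  2.3]
held 33.5 30.0 t 25.9583
down [ 0.2  0.3 -0.5] [446.  -59.5  20.5] 33.7
t 30.3583
grip 31.9 F before [ 0.5  0.1 -0.2] now [-0.5 -0.   1.1]
held 32.1 29.4 t 34.8
down [ 0.7 -0.7 -1.6] [509.  180.5  44.4] 32.2
t 40.8417
```

```bash
python3 - <<'E'
from rob import *
import cv2
line_to(st(-70,-40,190),250)
pick((654.4,-42),12,-.785+np.pi/2,22)
place(PL["plate"][:2],18,np.pi/2-.17)
cv2.imwrite("pics/c.png",cv2.resize(camera("scene")[100:360,90:440][:,:,::-1],(800,594)))
E
```

```text
grip 21.7 F before [ 0.6 -0.1 -0.1] now [-0.9  0.3  1. ]
held 21.7 30.0 t 45.5333
down [-0.7  0.9 -0.3] [ 623.8 -228.8   32.5] 21.4
t 49.6917
```

View pics/c.png

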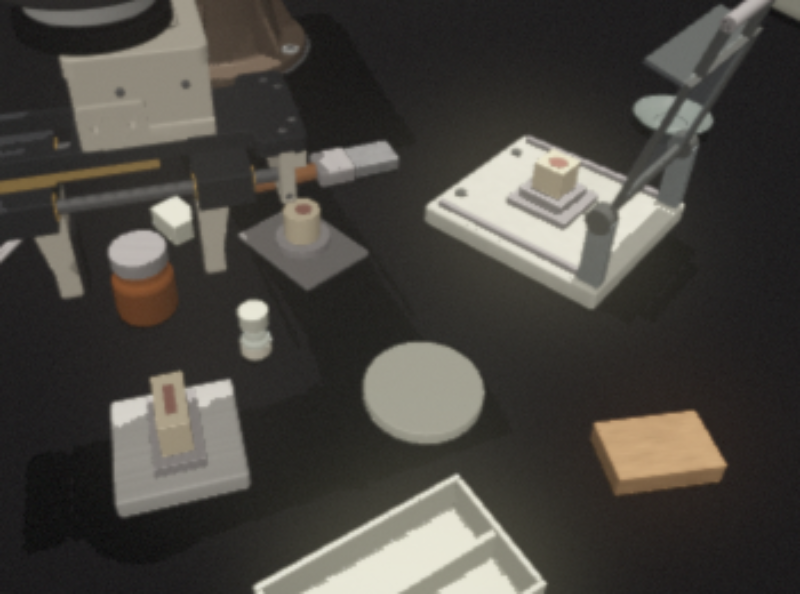

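The square block is centred on the seat (555,185), the round block stands on the mat (303,225), and the long block on the plate (170,420). Next: round → stand, then retrace the guard arc.

```bash
python3 - <<'E'
from rob import *
pick(PL["mat"][:2],6,.319,34)
place(PL["stand"][:2],12,.319)
G=np.array([631.5,232.9,256.3])
C=np.array([417.83,141.76,79.99])+ux*185*np.cos(.04)-[0,0,185*np.sin(.04)]
o,_=best(G+[0,0,70],W)
line_to([600,-20,330],250); move_gripper(44); move_ptp(G+[0,0,70],o); line_to(G,80)
print("F",np.round(current_contact_force(),1)); move_gripper(8,25); print(current_width(),np.round(current_contact_force(),1))
if current_width()>9.5:
  for a in np.arange(1.72,.1,-.1):
    dr=np.interp(a,[.55,.72,.82,.92,1.02,1.12,1.22,1.5],[0,.7,1.2,2,2.6,3.3,3.9,4.5])
    e=np.array([-ux[0]*np.cos(a),-ux[1]*np.cos(a),np.sin(a)])
    line_to(C+(185+dr)*e,90)
    F=np.array(current_contact_force()); w=current_width()
    print(round(a,2),F.round(1),"rad",(F@e).round(1),round(w,1))
    if np.linalg.norm(F)>50 or w<9.5: print("STOP"); break
print(current_t(),current_tcp_pos())
E
```

```text
grip 33.2 F before [-1.3 -0.6  0.6] now [-1.6 -0.2  3.3]
held 33.4 30.0 t 54.175
down [ 0.4  0.3 -0.1] [653.8 -42.9  26.4] 33.1
t 58.2083
F [-0.6  0.8  0. ]
11.13725717073257 [-0.6 -0.2  1.3]
1.72 [ 1.5 -5.4  0.9] rad 0.8 11.2
1.62 [ 1.4 -5.   4.7] rad 4.7 10.9
1.52 [ 0.4 -4.   6.6] rad 6.7 11.2
1.42 [-0.8 -2.8  7.5] rad 7.7 10.9
1.32 [-2.5 -1.3  6.2] rad 6.7 11.1
1.22 [-3.7  1.3  2.5] rad 3.4 11.1
1.12 [-3.7  4.4  0.7] rad 1.3 11.5
1.02 [-5.   6.7  2.2] rad 2.9 11.1
0.92 [-5.2  6.7  1.9] rad 2.7 10.9
0.82 [-7.8  6.3  2.9] rad 5.3 11.3
0.72 [-8.4  8.7  2.4] rad 4.7 11.2
0.62 [-10.2   9.3   1.5] rad 5.4 11.2
0.52 [-9.9 10.1  0.1] rad 4.4 10.9
0.42 [-8.1 10.7  0. ] rad 2.8 10.9
0.32 [-7.7  9.5 -0.5] rad 2.9 11.0
0.22 [-7.6  9.2 -1.6] rad 2.9 11.5
0.12 [-7.5  9.3 -1.1] rad 3.0 10.9
68.4167 [418.44781971 143.35579744  93.84128703]
```

```bash
python3 - <<'E'
from rob import *
import cv2
p=np.array(current_tcp_pos())
move_gripper(40); line_to(p+[0,0,65],150); move_gripper(0)
z=118; line_to([p[0],p[1],z],120)
while z>90:
    z-=1.5; line_to([p[0],p[1],z],25); F=np.array(current_contact_force())
    if z<105: print(round(z,1),np.round(current_tcp_pos()[2],1),F.round(1))
    if F[2]>14: break
line_to(p+[0,0,90],150)
q=np.array(current_joint_pos()); q[0]=-.95; move_joints(q); print(current_t())
cv2.imwrite("pics/e.png",cv2.resize(camera("scene")[100:360,90:440][:,:,::-1],(800,594)))
from vis import *
def show(t,zs,c):
    ms={}
    for n in("scene","top"):
        camera(n); m=mask(n,t,proj(n,[[*c,zs+20]])[0])
        if m is not None: ms[n]=m
    if ms: f=fit(t,ms,(*c,0),zs); print(t,list(ms),np.round(f,2),"off",np.round(np.array(f[:2])-c,1))
show("square_block",30,PL["seat"][:2]); show("long_block",18,PL["plate"][:2]); show("round_block",12,PL["stand"][:2]); show("jar",0,(462.9,-212.5))
E
```

```text
104.5 104.4 [0.2 0.4 0.8]
103.0 102.9 [ 0.8  0.2 -0.3]
101.5 101.4 [ 0.8  0.  -0.4]
100.0 99.9 [ 0.4 -0.2  0.8]
98.5 98.4 [ 0.1  0.4 -0.9]
97.0 96.9 [-0.4  0.   0.3]
95.5 96.0 [-3.7 -0.   7.9]
94.0 95.6 [-8.3 -2.2 23. ]
78.175
square_block ['scene'] [508.26 172.21   0.83   2.02] off [-0.7 -8.3]
long_block ['top'] [ 6.2427e+02 -2.2821e+02 -1.8000e-01  1.9000e-01] off [0.5 0.6]
round_block ['scene', 'top'] [ 6.536e+02 -4.357e+01 -2.700e-01  1.500e-01] off [-0.2 -0.7]
jar ['scene', 'top'] [ 4.6450e+02 -2.1291e+02 -7.4000e-01  2.5000e-01] off [ 1.6 -0.4]
```

View pics/e.png

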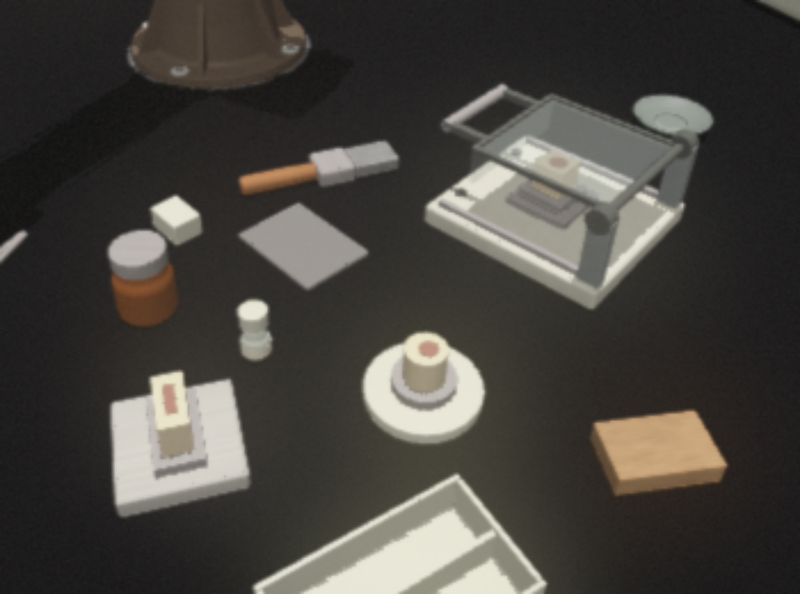

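The guard is closed (bar top at 96 mm, hard stop felt). The square block stands mid-seat, the long block on the plate, the round block on the stand, and the jar is unmoved. The poor square fit comes from viewing through the guard; the picture shows the block unchanged.

```bash
python3 -c "
from plant import *
print(close_job(),current_t())"
```

```text
the job is handed in; nothing more can be done
the job is handed in; nothing more can be done
```

I handed the job in at about 80 s of the 144 s allowed; no verdict was returned. By my last check the square block is on the station seat, the long block on the cold plate and the round block on the round stand. The guard is pressed to its closed stop and the jar is where it was. The square block's final position was judged by eye through the guard, because the network fit there was unusable.

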